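# Bring the green chips round to the front of the chip carousel

## Task

Push the rim of the chip carousel round with the fingertips until the green chips stand squarely at the front, centred straight behind the brass plate on the base board, and leave the carousel standing still there. Push gently, never letting it whirl, and push only the carousel: do not grip, lift or touch any of the chips, and leave the pawns, bowl, dice cup and dice where they stand.

Things in the scene. Friction and masses are not known exactly. Their poses are not given: they have to be found in the camera images.
- base: The carousel's fixed dark walnut base board; it never moves. Origin at shelf level on the carousel's vertical turning axis, z up; its -x axis points to its front, towards the robot (turned up to 17 degrees). The board reaches 175 mm in front of the axis, 135 mm behind and 140 mm to either side; its top is 18 mm above the shelf.
- front_plate (a point): Centre of the blank brass name plate, 60 mm wide, 16 mm deep, about 1 mm proud, lying on top of the base board's front margin, 158 mm straight in front of the turning axis (19 mm above the shelf). It marks the front.
- carousel: The revolving flower-shaped deck of pale birch, 24 mm thick. Origin on the turning axis at its underside, 24 mm above the shelf (6 mm over the base board); z up. Six round lobes, each of radius 36 mm, centred 95 mm from the axis, every 60 degrees from its own -x axis; widest radius 131 mm. It turns endlessly either way, has no catches, and coasts only a few degrees after a slow push.
- rim_hollow (a point): One of the six finger hollows in the carousel's rim, midway between two lobes (30 degrees from each, so every 60 degrees). This point turns with the deck, 112 mm from the axis and 36 mm above the shelf, half-way up the 24 mm thick edge. A 40 mm round fits there; the hollow's floor is the hub, radius 86 mm. Bearing drag is about 0.06 N m: under 1 N at the rim.
- deck_centre (a point): On the turning axis at the deck's top face, 48 mm above the shelf. On each lobe stands a chip well, an open round wooden wall 49 mm across and 18 mm high (top 66 mm above the shelf). In the middle lies a blue-backed pack of cards in a low tray, 96 by 66 mm, top 70 mm above the shelf; it is part of the deck.
- green_chips: The green chips: a roll of ten green plastic poker chips with white edge spots in a thin clear sleeve, so it moves as one piece; 39 mm across, 33 mm tall, standing loose in one of the six wells (which one varies), with about 2 mm play. Origin at the centre of its underside, 48 mm above the shelf; top at 81 mm. Its yaw means nothing.
- red_chips: A like roll of ten red chips in another well; same size, same origin. Bystander.
- blue_chips: A like roll of ten blue chips in another well; same size, same origin. Bystander.
- white_chips: A like roll of ten white chips in another well; same size, same origin. Bystander.
- black_chips: A like roll of ten black chips in another well; same size, same origin. Bystander.
- orange_chips: A like roll of ten orange chips in another well; same size, same origin. Bystander.
- pawn_left: The left yellow plastic pawn, 26 mm across the foot, 46 mm tall, standing loose on the shelf just in front of the base board; origin at the centre of its underside. Bystander.
- pawn_right: The right yellow plastic pawn, 26 mm across the foot, 46 mm tall, standing loose on the shelf just in front of the base board; origin at the centre of its underside. Bystander.
- bowl: Stainless steel bowl, 150 mm across, 60 mm high, to the left of the carousel; origin at the centre of its underside. Bystander.
- dice_cup: Black dice cup, 80 mm across, 85 mm high, open upward, to the right of the carousel; origin at the centre of its underside. Bystander.
- die_a: A red 19 mm die lying to the right of the carousel; origin at the centre of its underside. Bystander.
- die_b: A red 19 mm die lying to the right of the carousel; origin at the centre of its underside. Bystander.
Not all that is in view belongs to the job. Of the things like the green_chips, leave any that is pink; of the rest the smaller one is meant.

How it is judged:
By the outcome, as a careful person would: the job done as asked, in the order asked, and still so for the second after the job is handed in, with the robot touching nothing.
It also fails if it takes over 64 s, if anything falls off the work surface, if the arm or the gripper's body presses on something with over 40 N, if the wrist force passes 120 N, or if a joint passes its speed limit or range.

## Robot

A 6-joint arm with a two-finger parallel gripper is mounted at the origin on the work surface. World frame = base frame: x ahead of the robot, y to its left, z up, the work surface at z = 0. Lengths are in m, angles in degrees, forces in N, time in s.
With the tool pointing down it reaches from about 0.3 to 0.75 m from the base axis. Payload 8.5 kg.
Tool frame: the origin (TCP) lies between the finger pads; the fingertips stand env.finger_overhang ahead of it and the grasp point (between the pads) lies 2 mm behind it (env.finger_overhang is the distance from the TCP to the fingertips, in m); z points along the fingers, y is the line along which they close (so a half turn about z gives the same grasp; the last joint's range is limited). The gripper opens to 85 mm and grips with 20 to 120 N. Pads are 22 mm wide; open, the fingers measure 114 mm over their backs; the gripper's body (76 mm by 85 mm) begins 54 mm behind the grasp point. The pads swing forward as they close: fully open they stand 13 mm farther back than shut.
Start: joints at [-83.898, 21.807, 74.336, -0, 83.858, -12.336], TCP at [0.174, -0.522, 0.248] pointing down, gripper open.
Joint ranges: [-178.18, 178.18], [-50.72, 133.34], [12.68, 142.11], [-81.47, 261.47], [9.98, 163.14], [-165.26, 165.26]. Speed limits (degrees/s): [136.94, 136.94, 180, 180, 180, 180].

## Interface

Orientations are given as a 3x3 rotation matrix whose columns are the frame's x, y, z axes.
In Python, from rig import env gives the robot as it stands. The module is installed in compiled form; this text tells all that it offers.
- The arm moves only by the tool jog_arm, never from a script. Its arguments are lists of equal length, an entry for each row: "hand": the finger opening in m, from 0 to 0.0854; "travel": the shift along the world's x, y, z in m, a list of three; "yaw": the turn about the world's z in rad. A call has exactly 5 rows; each row shifts and turns the commanded pose from where the row before left it; what a row does not reach is not made up. A row lasts 1/8 s, in which the tool goes at most 62.5 mm and 10.7 degrees, less where a joint would pass 70% of its speed; a pose out of reach is approached as far as the arm can. A call is refused whole if a number of a shift passes 0.0625 or a number of a turn 0.188, either way. A call with a gripper value outside its range is refused whole. The fingers move at their own pace and stop on an object; "grip_force" is the grip in N (left out, the last holds). Time passes only in rows, so rows that do not move let the fingers close, or fill a call up. It gives the time, the measured TCP pose, the force, the opening and the grip force at its end, in the units of the state.
- env.observe(): the state, without advancing time (a new reading comes with each control period).
- env.get_image(name): name is "side" or "top" or "wrist"; returns the picture (420x560x3 uint8, red, green, blue); there is no depth.
- env.calibration(name): a dict with "fx", "fy", "cx", "cy" (pixels), "position" and "rotation" of the camera in the world; the wrist camera has in their place "hand_eye" (4x4, takes a point from camera to tool coordinates, whose origin is the TCP and whose axes are the flange's). Camera axes: x right, y down, z forward; pixel columns grow to the right and rows downward; lengths in m; the calibration is good to about 2 mm. A picture is of the moment at which its call begins: read the wrist's pose just before it. calibration takes no time and is no camera call.
- env.close_job(): hands the job in; it is judged then, once.
The state is a dict: "time_s": time; "q": joint angles; "qvel": joint speeds; "joint_efforts": joint torques, N m; "position": TCP position; "tool_rot": TCP orientation; "ft_force": force on the tool from outside, world axes, zero at the start; "wrist_torque": the same for the moment, N m; "grip_width": finger opening in m; "gripper_force": force on a finger pad.
Only numpy, scipy, OpenCV 4.12 (cv2) and the standard library are available. Lean on these libraries where they do the work, as an engineer would, in place of code of your own. Each camera call takes 0.05 s, during which the arm holds its last target. There are 200 camera calls.

## Working session

There is one attempt and no reset: what is moved stays moved. The work goes in short steps, Python scripts to look and compute and a tool call to move; the robot and the scene stay as the last step left them, time stands still between calls to the robot, and variables do not carry over. Pictures are saved under pics/ and viewed, at most 10 in all, crops included, and the job is handed in when it is done.

Besides the shell and the picture viewer there is one more tool, called after ">>>" in YAML: its name, and indented under it one key for each argument. jog_arm: Moves the arm, as the interface text tells. Its arguments: {"type":"object","properties":{"hand":{"type":"array"},"travel":{"type":"array"},"yaw":{"type":"array"},"grip_force":{"type":"number"}},"required":["hand","travel","yaw"]}

```bash
mkdir -p pics
cat > h.py <<'E'
import numpy as np, cv2
from rig import env
def snap(name,fn,crop=None,s=1):
    im=env.get_image(name)[:,:,::-1].copy()
    cv2.imwrite(f'pics/raw_{fn}.png',im)
    if crop: a,b,c,d=crop; im=im[b:d,a:c]
    cv2.imwrite(f'pics/{fn}.png',cv2.resize(im,None,fx=s,fy=s,interpolation=cv2.INTER_CUBIC))
def world(name,px,z):
    c=env.calibration(name); R=np.array(c['rotation']); p=np.array(c['position'])
    out=[]
    for u,v in px:
        d=R@np.array([(u-c['cx'])/c['fx'],(v-c['cy'])/c['fy'],1]); out.append(p+d*(z-p[2])/d[2])
    return np.array(out)
def pix(name,P):
    c=env.calibration(name); R=np.array(c['rotation']); q=(np.atleast_2d(P)-c['position'])@R
    return np.c_[q[:,0]/q[:,2]*c['fx']+c['cx'],q[:,1]/q[:,2]*c['fy']+c['cy']]
E
python3 - <<'E'
from h import *
snap('top','top1',None,1.42); snap('side','side1',None,1.42)
o=env.observe();print(o['time_s'],o['position'],o['tool_rot'],env.finger_overhang,o['grip_width'])
for n in('top','side'):print(env.calibration(n))
E
```

```text
0.1 [ 0.17390952 -0.52154656  0.24777439] [[ 9.48676378e-01  3.16248509e-01 -1.03623274e-04]
 [ 3.16248367e-01 -9.48675522e-01  1.31338334e-03]
 [ 3.17050660e-04 -1.27874644e-03 -9.99999132e-01]] 0.017 0.08547090777761913
{'fx': 503.01586433088966, 'fy': 503.01586433088966, 'cx': 283.00983319944356, 'cy': 208.4474103211348, 'position': array([0.31825276, 0.03985625, 1.2342502 ]), 'rotation': array([[ 0.06340785, -0.97440005,  0.2156942 ],
       [-0.9979748 , -0.06300737,  0.00873943],
       [ 0.00507462, -0.21581153, -0.97642185]])}
{'fx': 399.4238048019742, 'fy': 399.4238048019742, 'cx': 282.9503954473979, 'cy': 208.38232017814738, 'position': array([ 0.54977525, -0.4975944 ,  0.53725599]), 'rotation': array([[ 0.99993667,  0.00909691,  0.00662562],
       [ 0.00112666, -0.66669467,  0.7453301 ],
       [ 0.01119747, -0.74527543, -0.6666627 ]])}
```

View pics/top1.png

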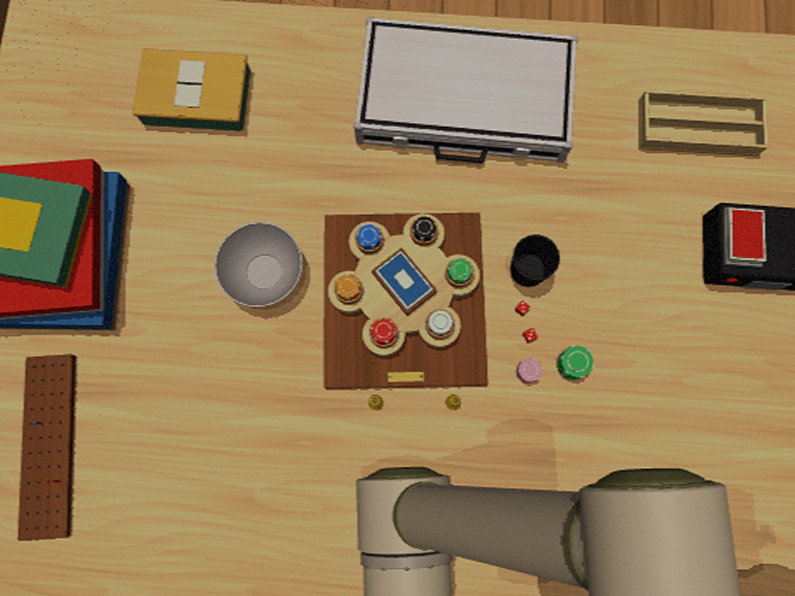

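View pics/side1.png

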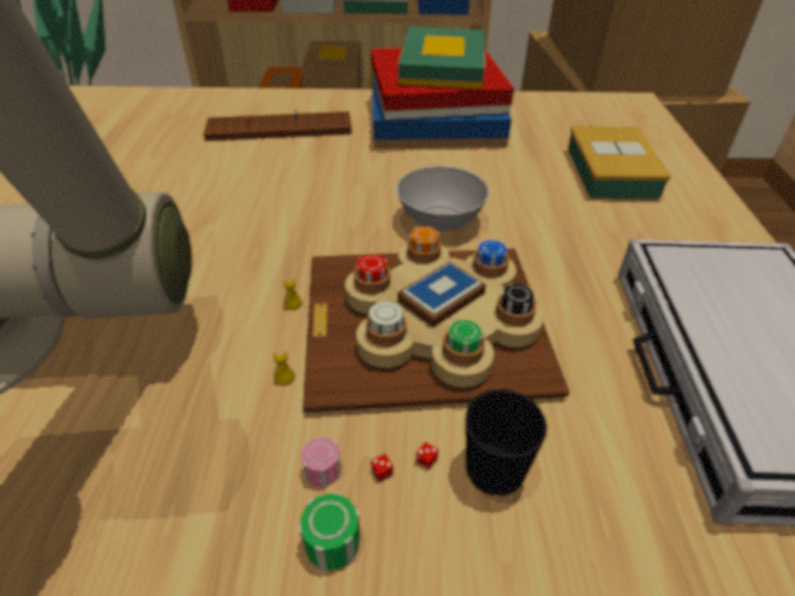

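The top view shows the carousel at about (404,280), with green chips in the well at (460,269). The plate is at (405,377), the pawns at (376,402) and (454,402), the cup at (535,260) and the dice at (522,308) and (530,335). The large green roll on the table is a decoy.

```bash
cat >> h.py <<'E'
def P(px,z,name='top'): return world(name,np.array(px)/1.42,z)[:,:2]
E
python3 - <<'E'
from h import *
ch=P([(460,269),(441,322),(383,331),(347,287),(369,237),(424,228)],.081)
c=ch.mean(0);print('axis',c)
for n,p in zip('GWROBK',ch):
    d=p-c;print(n,p.round(3),np.hypot(*d).round(4),np.degrees(np.arctan2(d[1],d[0])).round(1))
pl=P([(405.5,377)],.019)[0];d=pl-c;print('plate',pl,np.hypot(*d),np.degrees(np.arctan2(d[1],d[0])))
cor=P([(325,215),(480,213),(487,387),(324,388)],.018);print('corners',cor)
print('pawns',P([(376,404),(454,404)],.0),'bowl',P([(260,265)],.06),'cup',P([(540,250)],.085),'dice',P([(522,308),(530,335)],.019),'pink,green',P([(530,368),(577,360)],.033))
E
```

```text
axis [0.60291792 0.04851104]
G [ 0.625 -0.044] 0.0948 -76.4
W [ 0.534 -0.017] 0.0952 -136.8
R [0.512 0.077] 0.0949 162.4
O [0.582 0.142] 0.0956 102.4
B [0.671 0.112] 0.093 43.0
K [0.693 0.02 ] 0.0942 -17.4
plate [0.44636501 0.03564028] 0.15708109272648355 -175.30008412398558
corners [[ 0.7260475   0.19728645]
 [ 0.74787027 -0.07923063]
 [ 0.43839178 -0.10345864]
 [ 0.41905069  0.17231446]]
pawns [[ 0.39904225  0.08310305]
 [ 0.40755922 -0.05022297]] bowl [[0.6158987  0.29421445]] cup [[ 0.66570273 -0.1755081 ]] dice [[ 0.57885462 -0.15890871]
 [ 0.53225387 -0.17396749]] pink,green [[ 0.47344815 -0.1728974 ]
 [ 0.49209894 -0.25195106]]
```

>>> jog_arm:
  hand: [0, 0, 0, 0, 0]
  travel:
    - [0.0354, 0.0307, 0]
    - [0.0354, 0.0307, 0]
    - [0.0354, 0.0307, 0]
    - [0.0354, 0.0307, 0]
    - [0.0354, 0.0307, 0]
  yaw: [0.1333, 0.1333, 0.1333, 0.1333, 0.1333]
  grip_force: 20

```text
time_s: 0.72
position: [0.3519, -0.367, 0.2481]
tool_rot: [[0.547, 0.837, -0.0], [0.837, -0.547, 0.001], [0.0, -0.001, -1.0]]
ft_force: [0.6, -0.7, 0.5]
grip_width: 0.0001
gripper_force: 0.0
```

>>> jog_arm:
  hand: [0, 0, 0, 0, 0]
  travel:
    - [0.0354, 0.0307, 0]
    - [0.0354, 0.0307, 0]
    - [0.0354, 0.0307, 0]
    - [0.0354, 0.0307, 0]
    - [0.0354, 0.0307, 0]
  yaw: [0.1333, 0.1333, 0.1333, 0.1333, 0.1333]

```text
time_s: 1.35
position: [0.5289, -0.2135, 0.248]
tool_rot: [[-0.088, 0.996, -0.001], [0.996, 0.088, 0.0], [0.0, -0.001, -1.0]]
ft_force: [-0.2, -0.8, 0.4]
grip_width: -0.0001
gripper_force: 0.0
```

>>> jog_arm:
  hand: [0, 0, 0, 0, 0]
  travel:
    - [0.0354, 0.0307, 0]
    - [0.0354, 0.0307, 0]
    - [0.0354, 0.0307, 0]
    - [0.0354, 0.0307, 0]
    - [0.0354, 0.0307, 0]
  yaw: [0.1333, 0.1333, 0.1333, 0.1333, 0.1333]

```text
time_s: 1.98
position: [0.7059, -0.0601, 0.2478]
tool_rot: [[-0.685, 0.728, -0.001], [0.728, 0.685, 0.0], [0.001, -0.001, -1.0]]
ft_force: [-0.2, -0.6, -0.2]
grip_width: -0.0004
gripper_force: 0.0
```

>>> jog_arm:
  hand: [0, 0, 0, 0, 0]
  travel:
    - [0, 0, -0.03]
    - [0, 0, -0.03]
    - [0, 0, -0.02]
    - [0, 0, 0]
    - [0, 0, 0]
  yaw: [0, 0, 0, 0, 0]

```text
time_s: 2.6
position: [0.7053, -0.0614, 0.1693]
tool_rot: [[-0.682, 0.731, 0.001], [0.731, 0.682, -0.0], [-0.001, 0.001, -1.0]]
ft_force: [-0.1, 0.4, -0.2]
grip_width: -0.0001
gripper_force: 0.0
```

Run:
```python
from h import *
o=env.observe();print(o['time_s'],o['position'],np.degrees(np.arctan2(o['tool_rot'][1][1],o['tool_rot'][0][1])),o['grip_width'],o['q'])
snap('side','side2',(200,130,420,300),3.5)
```

```text
2.6 [ 0.70527512 -0.06137819  0.16931334] 43.00043714622902 -0.0001190421393969237 [-1.45273488e+01  4.12244621e+01  5.22812254e+01 -7.43694801e-04
  8.64175194e+01 -5.75277169e+01]
```

View pics/side2.png

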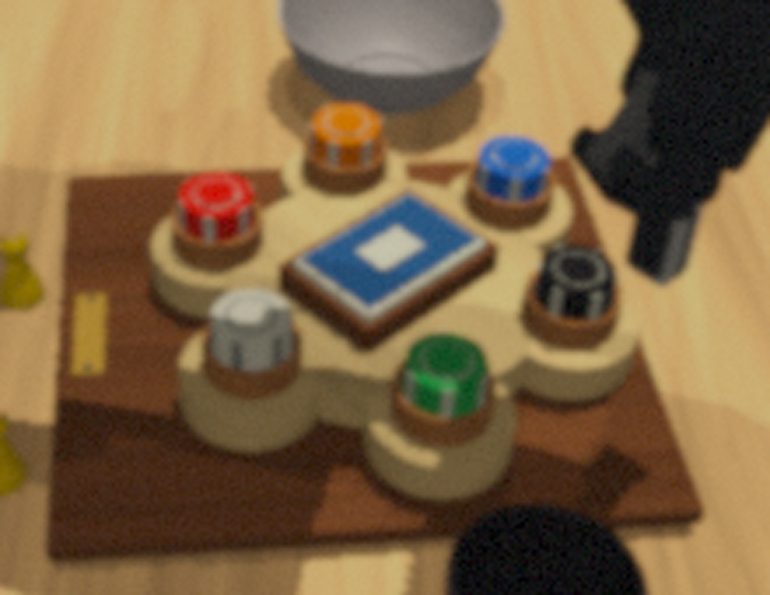

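The pads are clear at crop (660,250), but the knuckles are wide along the closing line. I'll turn the tool so that line is radial, which keeps the knuckles between the chips.

>>> jog_arm:
  hand: [0, 0, 0, 0, 0]
  travel:
    - [0, 0, 0]
    - [0, 0, 0]
    - [0, 0, 0]
    - [0, 0, 0]
    - [0, 0, 0]
  yaw: [-0.157, -0.157, -0.157, -0.157, -0.157]

```text
time_s: 3.28
position: [0.7052, -0.0613, 0.1696]
tool_rot: [[0.04, 0.999, 0.002], [0.999, -0.04, -0.0], [-0.0, 0.002, -1.0]]
ft_force: [-0.7, 0.7, -0.8]
grip_width: -0.0002
gripper_force: 0.0
```

>>> jog_arm:
  hand: [0, 0, 0, 0, 0]
  travel:
    - [0, 0, 0]
    - [0, 0, 0]
    - [0, 0, 0]
    - [0, 0, 0]
    - [0, 0, 0]
  yaw: [-0.157, -0.157, -0.157, -0.157, -0.157]

```text
time_s: 3.9
position: [0.7052, -0.0614, 0.1696]
tool_rot: [[0.734, 0.679, 0.002], [0.679, -0.734, -0.0], [0.001, 0.002, -1.0]]
ft_force: [0.3, 0.2, -0.1]
grip_width: -0.0002
gripper_force: 0.0
```

>>> jog_arm:
  hand: [0, 0, 0, 0, 0]
  travel:
    - [0, 0, -0.03]
    - [0, 0, -0.03]
    - [0, 0, -0.03]
    - [0, 0, -0.018]
    - [0, 0, -0.01]
  yaw: [0, 0, 0, 0, 0]

```text
time_s: 4.53
position: [0.7052, -0.0613, 0.0503]
tool_rot: [[0.731, 0.683, 0.001], [0.683, -0.731, -0.0], [0.0, 0.0, -1.0]]
ft_force: [-1.0, 0.3, -0.5]
grip_width: 0.0001
gripper_force: 0.0
```

Run:
```python
from h import *
o=env.observe();print(o['time_s'],o['position'],np.degrees(np.arctan2(o['tool_rot'][1][1],o['tool_rot'][0][1])),o['ft_force'])
snap('side','side3',(200,130,420,300),3.5)
c=np.array([.603,.0485])
# target positions along the stroke at r=.112
p=o['position'][:2]
a0=np.degrees(np.arctan2(*(p-c)[::-1]));print(a0,np.hypot(*(p-c)))
```

```text
4.525 [ 0.70518941 -0.06134035  0.05025045] -46.95663724048364 [-0.99872278  0.28607806 -0.53733039]
-47.066579734315624 0.15002525647578427
```

View pics/side3.png

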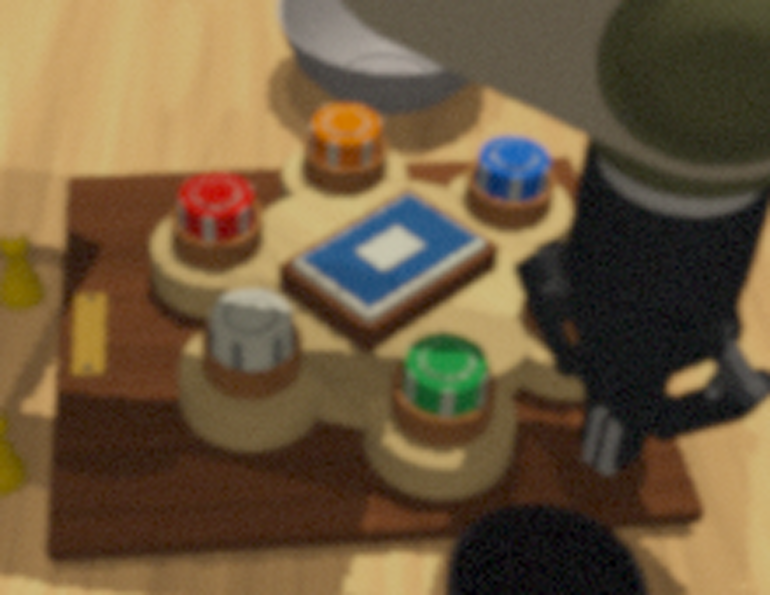

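>>> jog_arm:
  hand: [0, 0, 0, 0, 0]
  travel:
    - [-0.006, 0.0064, 0]
    - [-0.006, 0.0064, 0]
    - [-0.006, 0.0064, 0]
    - [-0.0058, 0.0064, 0]
    - [0, 0, 0]
  yaw: [0, 0, 0, 0, 0]

```text
time_s: 5.2
position: [0.6808, -0.035, 0.0506]
tool_rot: [[0.73, 0.683, -0.0], [0.683, -0.73, 0.0], [0.0, -0.0, -1.0]]
ft_force: [-0.4, 0.5, -0.7]
grip_width: -0.0
gripper_force: 0.0
```

Run:
```python
from h import *
c=np.array([.603,.0485]);a=np.radians(-47-2*np.arange(0,61));p=c+.115*np.c_[np.cos(a),np.sin(a)]
d=np.diff(p,axis=0)
for i in range(0,60,5): print(-47-2*i-10, (d[i:i+5]*1e4).round().astype(int).tolist(), p[i+5].round(4))
```

```text
-57 [[-30, -27], [-31, -26], [-32, -25], [-32, -24], [-33, -22]] [ 0.6656 -0.0479]
-67 [[-34, -21], [-35, -20], [-35, -19], [-36, -18], [-37, -16]] [ 0.6479 -0.0574]
-77 [[-37, -15], [-38, -14], [-38, -12], [-39, -11], [-39, -10]] [ 0.6289 -0.0636]
-87 [[-39, -8], [-40, -7], [-40, -6], [-40, -4], [-40, -3]] [ 0.609  -0.0663]
-97 [[-40, -1], [-40, 0], [-40, 1], [-40, 3], [-40, 4]] [ 0.589  -0.0656]
-107 [[-40, 6], [-40, 7], [-39, 8], [-39, 10], [-39, 11]] [ 0.5694 -0.0615]
-117 [[-38, 12], [-38, 14], [-37, 15], [-37, 16], [-36, 18]] [ 0.5508 -0.054 ]
-127 [[-35, 19], [-35, 20], [-34, 21], [-33, 22], [-32, 24]] [ 0.5338 -0.0433]
-137 [[-32, 25], [-31, 26], [-30, 27], [-29, 28], [-28, 29]] [ 0.5189 -0.0299]
-147 [[-27, 30], [-26, 31], [-25, 32], [-24, 32], [-22, 33]] [ 0.5066 -0.0141]
-157 [[-21, 34], [-20, 35], [-19, 35], [-18, 36], [-16, 37]] [0.4971 0.0036]
-167 [[-15, 37], [-14, 38], [-12, 38], [-11, 39], [-10, 39]] [0.4909 0.0226]
```

>>> jog_arm:
  hand: [0, 0, 0, 0, 0]
  travel:
    - [-0.003, -0.0027, 0]
    - [-0.0031, -0.0026, 0]
    - [-0.0032, -0.0025, 0]
    - [-0.0032, -0.0024, 0]
    - [-0.0033, -0.0022, 0]
  yaw: [-0.0349, -0.0349, -0.0349, -0.0349, -0.0349]

```text
time_s: 5.82
position: [0.6651, -0.0483, 0.0503]
tool_rot: [[0.84, 0.543, 0.0], [0.543, -0.84, 0.0], [0.0, -0.0, -1.0]]
ft_force: [0.9, 0.6, 0.2]
grip_width: -0.0
gripper_force: 0.3
```

>>> jog_arm:
  hand: [0, 0, 0, 0, 0]
  travel:
    - [-0.0034, -0.0021, 0]
    - [-0.0035, -0.002, 0]
    - [-0.0035, -0.0019, 0]
    - [-0.0036, -0.0018, 0]
    - [-0.0037, -0.0016, 0]
  yaw: [-0.0349, -0.0349, -0.0349, -0.0349, -0.0349]

```text
time_s: 6.45
position: [0.6474, -0.0576, 0.0504]
tool_rot: [[0.921, 0.389, 0.0], [0.389, -0.921, -0.0], [0.0, 0.0, -1.0]]
ft_force: [0.1, 0.6, -0.2]
grip_width: 0.0001
gripper_force: 0.3
```

Run:
```python
from h import *
o=env.observe();print(o['time_s'],o['position'],np.degrees(np.arctan2(o['tool_rot'][1][1],o['tool_rot'][0][1])),o['ft_force'])
snap('side','side4',(200,130,420,300),3.5)
```

```text
6.45 [ 0.64742316 -0.05757824  0.05036703] -67.08396519285945 [ 0.14476354  0.59957498 -0.20381645]
```

View pics/side4.png

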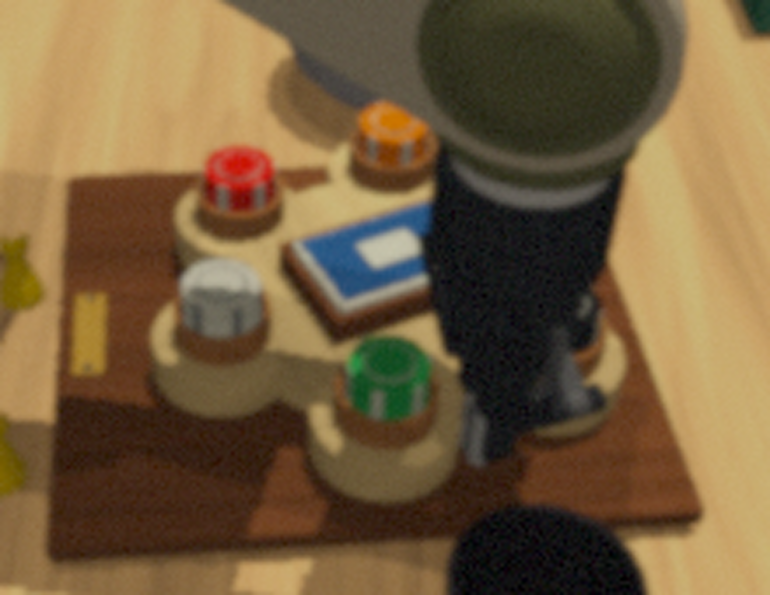

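The deck is turning: green has moved to (388,370) in the crop, and the tip sits in the hollow clear of the chips. I'll carry on round the arc.

>>> jog_arm:
  hand: [0, 0, 0, 0, 0]
  travel:
    - [-0.0037, -0.0015, 0]
    - [-0.0038, -0.0014, 0]
    - [-0.0038, -0.0012, 0]
    - [-0.0039, -0.0011, 0]
    - [-0.0039, -0.001, 0]
  yaw: [-0.0349, -0.0349, -0.0349, -0.0349, -0.0349]

```text
time_s: 7.12
position: [0.6283, -0.0637, 0.0503]
tool_rot: [[0.975, 0.224, 0.0], [0.224, -0.975, -0.0], [0.0, 0.0, -1.0]]
ft_force: [-1.0, 0.6, -0.7]
grip_width: -0.0002
gripper_force: 0.3
```

>>> jog_arm:
  hand: [0, 0, 0, 0, 0]
  travel:
    - [-0.0039, -0.0008, 0]
    - [-0.004, -0.0007, 0]
    - [-0.004, -0.0006, 0]
    - [-0.004, -0.0004, 0]
    - [-0.004, -0.0003, 0]
  yaw: [-0.0349, -0.0349, -0.0349, -0.0349, -0.0349]

```text
time_s: 7.75
position: [0.6084, -0.0665, 0.0503]
tool_rot: [[0.999, 0.051, 0.0], [0.051, -0.999, 0.0], [0.0, -0.0, -1.0]]
ft_force: [1.3, -0.3, -0.3]
grip_width: 0.0001
gripper_force: 0.3
```

>>> jog_arm:
  hand: [0, 0, 0, 0, 0]
  travel:
    - [-0.004, -0.0001, 0]
    - [-0.004, 0, 0]
    - [-0.004, 0.0001, 0]
    - [-0.004, 0.0003, 0]
    - [-0.004, 0.0004, 0]
  yaw: [-0.0349, -0.0349, -0.0349, -0.0349, -0.0349]

```text
time_s: 8.38
position: [0.5884, -0.0657, 0.0503]
tool_rot: [[0.992, -0.123, 0.0], [-0.123, -0.992, 0.0], [0.0, -0.0, -1.0]]
ft_force: [0.2, -0.0, -0.7]
grip_width: 0.0
gripper_force: 0.3
```

>>> jog_arm:
  hand: [0, 0, 0, 0, 0]
  travel:
    - [-0.004, 0.0006, 0]
    - [-0.004, 0.0007, 0]
    - [-0.0039, 0.0008, 0]
    - [-0.0039, 0.001, 0]
    - [-0.0039, 0.0011, 0]
  yaw: [-0.0349, -0.0349, -0.0349, -0.0349, -0.0349]

```text
time_s: 9.0
position: [0.5687, -0.0615, 0.0503]
tool_rot: [[0.956, -0.294, -0.0], [-0.294, -0.956, 0.0], [-0.0, -0.0, -1.0]]
ft_force: [0.7, -0.1, -0.1]
grip_width: -0.0001
gripper_force: 0.3
```

>>> jog_arm:
  hand: [0, 0, 0, 0, 0]
  travel:
    - [-0.0038, 0.0012, 0]
    - [-0.0038, 0.0014, 0]
    - [-0.0037, 0.0015, 0]
    - [-0.0037, 0.0016, 0]
    - [-0.0036, 0.0018, 0]
  yaw: [-0.0349, -0.0349, -0.0349, -0.0349, -0.0349]

```text
time_s: 9.62
position: [0.5501, -0.054, 0.0503]
tool_rot: [[0.89, -0.455, -0.0], [-0.455, -0.89, -0.0], [-0.0, 0.0, -1.0]]
ft_force: [-0.4, 0.1, -0.4]
grip_width: 0.0
gripper_force: 0.3
```

>>> jog_arm:
  hand: [0, 0, 0, 0, 0]
  travel:
    - [-0.0035, 0.0019, 0]
    - [-0.0035, 0.002, 0]
    - [-0.0034, 0.0021, 0]
    - [-0.0033, 0.0022, 0]
    - [-0.0032, 0.0024, 0]
  yaw: [-0.0349, -0.0349, -0.0349, -0.0349, -0.0349]

```text
time_s: 10.25
position: [0.5332, -0.0433, 0.0504]
tool_rot: [[0.798, -0.603, 0.0], [-0.603, -0.798, -0.0], [0.0, -0.0, -1.0]]
ft_force: [0.5, -0.2, 0.5]
grip_width: -0.0
gripper_force: 0.2
```

>>> jog_arm:
  hand: [0, 0, 0, 0, 0]
  travel:
    - [-0.0032, 0.0025, 0]
    - [-0.0031, 0.0026, 0]
    - [-0.003, 0.0027, 0]
    - [-0.0015, 0.0014, 0]
    - [-0.0014, 0.0014, 0]
  yaw: [-0.0349, -0.0349, -0.0349, -0.0175, -0.0175]

```text
time_s: 10.88
position: [0.5212, -0.0328, 0.0503]
tool_rot: [[0.707, -0.707, 0.0], [-0.707, -0.707, -0.0], [0.0, -0.0, -1.0]]
ft_force: [0.6, -0.4, 0.0]
grip_width: -0.0002
gripper_force: 0.3
```

Run:
```python
from h import *
o=env.observe();p=o['position'];c=np.array([.603,.0485]);d=p[:2]-c
print(o['time_s'],p,np.hypot(*d),np.degrees(np.arctan2(d[1],d[0])),np.degrees(np.arctan2(o['tool_rot'][1][1],o['tool_rot'][0][1])),o['ft_force'])
snap('top','top5',(215,130,355,290),3.7)
```

```text
10.875 [ 0.52118489 -0.03279092  0.05032863] 0.11533397807091152 -135.18413460452118 -135.00348155329183 [ 0.5734651  -0.398217    0.04045146]
```

View pics/top5.png

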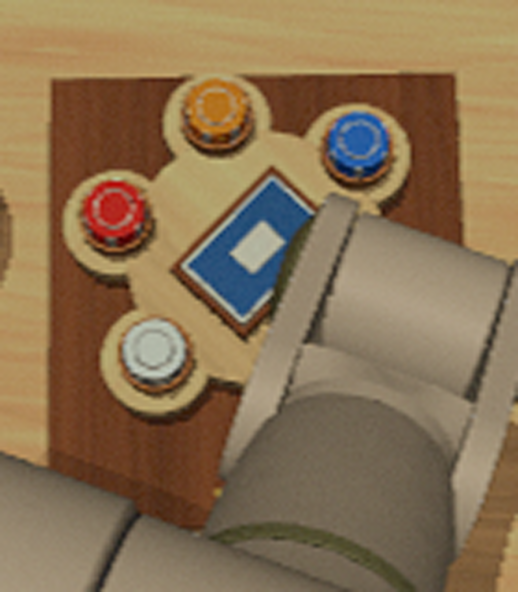

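```bash
cat >> h.py <<'E'
def ang(d,z=.081,c=(.603,.0485)):
    # d: {slot angle offset from green: crop px at 3.7, origin 215,130}
    for k,(u,v) in d.items():
        p=world('top',[(u/3.7+215,v/3.7+130)],z)[0][:2]-c
        a=np.degrees(np.arctan2(p[1],p[0])); print(k,np.hypot(*p).round(4),'green at',((a-k)%360-360).round(2))
E
python3 - <<'E'
from h import *
ang({180:(217,104),120:(359,144),-120:(115,211),-60:(154,350)})
E
```

```text
180 0.0975 green at -160.86
120 0.0939 green at -160.83
-120 0.0937 green at -159.98
-60 0.0944 green at -159.93
```

>>> jog_arm:
  hand: [0, 0, 0, 0, 0]
  travel:
    - [-0.0016, 0.0018, 0]
    - [-0.0016, 0.0018, 0]
    - [-0.0016, 0.0018, 0]
    - [-0.0016, 0.0018, 0]
    - [-0.0016, 0.0018, 0]
  yaw: [-0.021, -0.021, -0.021, -0.021, -0.021]

```text
time_s: 11.55
position: [0.5132, -0.0237, 0.0503]
tool_rot: [[0.629, -0.778, 0.0], [-0.778, -0.629, 0.0], [0.0, -0.0, -1.0]]
ft_force: [0.0, -0.4, 0.6]
grip_width: -0.0002
gripper_force: 0.2
```

>>> jog_arm:
  hand: [0, 0, 0, 0, 0]
  travel:
    - [-0.0014, 0.0019, 0]
    - [-0.0014, 0.002, 0]
    - [-0.0014, 0.0019, 0]
    - [-0.0014, 0.002, 0]
    - [-0.0007, 0.001, 0]
  yaw: [-0.021, -0.021, -0.021, -0.021, -0.01]

```text
time_s: 12.18
position: [0.5069, -0.0149, 0.0503]
tool_rot: [[0.554, -0.833, 0.0], [-0.833, -0.554, 0.0], [-0.0, -0.0, -1.0]]
ft_force: [1.1, -0.9, -0.1]
grip_width: 0.0001
gripper_force: 0.4
```

Run:
```python
from h import *
o=env.observe();p=o['position'];c=np.array([.603,.0485]);d=p[:2]-c
print(o['time_s'],p,np.hypot(*d),np.degrees(np.arctan2(d[1],d[0])),np.degrees(np.arctan2(o['tool_rot'][1][1],o['tool_rot'][0][1])),o['ft_force'])
snap('top','top6',(215,130,355,290),3.7)
```

```text
12.175 [ 0.50686758 -0.01489782  0.05032537] 0.11515522481979677 -146.5957772611208 -146.38630530204574 [ 1.09220928 -0.85103596 -0.05632966]
```

View pics/top6.png

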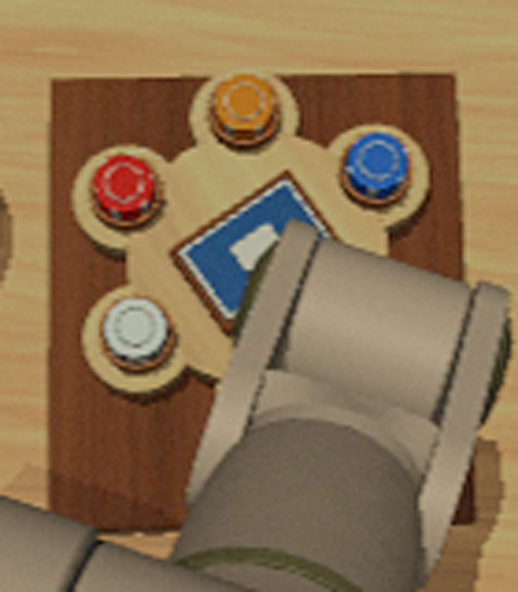

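Chip tops are now at orange (244,102), blue (378,163), red (124,186) and white (136,326).

Run:
```python
from h import *
ang({180:(244,101),120:(377,161),-120:(124,186),-60:(136,326)})
```

```text
180 0.0964 green at -171.28
120 0.0952 green at -170.61
-120 0.0939 green at -170.68
-60 0.0932 green at -171.68
```

>>> jog_arm:
  hand: [0, 0, 0, 0, 0]
  travel:
    - [-0.0009, 0.0015, 0]
    - [-0.0009, 0.0015, 0]
    - [-0.0009, 0.0015, 0]
    - [-0.0008, 0.0014, 0]
    - [-0.0006, 0.001, 0]
  yaw: [-0.015, -0.015, -0.015, -0.015, -0.01]

```text
time_s: 12.85
position: [0.5028, -0.0081, 0.0503]
tool_rot: [[0.494, -0.869, 0.0], [-0.869, -0.494, 0.0], [0.0, -0.0, -1.0]]
ft_force: [0.5, -0.8, -0.5]
grip_width: 0.0001
gripper_force: 0.3
```

>>> jog_arm:
  hand: [0, 0, 0, 0, 0]
  travel:
    - [0, 0, 0]
    - [0, 0, 0]
    - [0.0006, -0.001, 0]
    - [0, 0, 0]
    - [0, 0, 0]
  yaw: [0, 0, 0, 0, 0]

```text
time_s: 13.48
position: [0.5035, -0.0092, 0.0503]
tool_rot: [[0.495, -0.869, -0.0], [-0.869, -0.495, 0.0], [-0.0, 0.0, -1.0]]
ft_force: [0.0, -0.3, -0.7]
grip_width: -0.0006
gripper_force: 0.0
```

Run:
```python
from h import *
o=env.observe();p=o['position'];c=np.array([.603,.0485]);d=p[:2]-c
print(o['time_s'],p,np.hypot(*d),np.degrees(np.arctan2(d[1],d[0])),np.degrees(np.arctan2(o['tool_rot'][1][1],o['tool_rot'][0][1])),o['ft_force'],o['q'][5])
```

```text
13.475 [ 0.50345002 -0.00918157  0.05030356] 0.11505374105772721 -149.91100083262143 -150.35828658668203 [ 0.04933588 -0.31001299 -0.7183957 ] 135.8190852320174
```

>>> jog_arm:
  hand: [0, 0, 0, 0, 0]
  travel:
    - [-0.0045, -0.0026, 0]
    - [-0.0087, -0.005, 0]
    - [-0.0087, -0.005, 0]
    - [-0.0087, -0.005, 0]
    - [-0.0043, -0.0025, 0]
  yaw: [0, 0, 0, 0, 0]

```text
time_s: 14.1
position: [0.4679, -0.0296, 0.0504]
tool_rot: [[0.494, -0.869, -0.0], [-0.869, -0.494, 0.0], [-0.0, 0.0, -1.0]]
ft_force: [0.2, -0.4, 0.6]
grip_width: 0.0001
gripper_force: 0.0
```

>>> jog_arm:
  hand: [0, 0, 0, 0, 0]
  travel:
    - [0, 0, 0.02]
    - [0, 0, 0.03]
    - [0, 0, 0.03]
    - [0, 0, 0.03]
    - [0, 0, 0.03]
  yaw: [0, 0, 0, 0, 0]

```text
time_s: 14.72
position: [0.4683, -0.0293, 0.1913]
tool_rot: [[0.495, -0.869, 0.0], [-0.869, -0.495, -0.0], [0.0, -0.0, -1.0]]
ft_force: [0.6, -0.4, 0.3]
grip_width: 0.0002
gripper_force: 0.0
```

>>> jog_arm:
  hand: [0, 0, 0, 0, 0]
  travel:
    - [-0.03, -0.045, 0]
    - [-0.03, -0.045, 0]
    - [-0.03, -0.045, 0]
    - [-0.02, -0.045, 0]
    - [-0.02, -0.045, 0]
  yaw: [0, 0, 0, 0, 0]

```text
time_s: 15.35
position: [0.3375, -0.2556, 0.1905]
tool_rot: [[0.494, -0.869, 0.0], [-0.869, -0.494, -0.0], [0.001, -0.0, -1.0]]
ft_force: [0.8, -0.7, 0.3]
grip_width: -0.0002
gripper_force: 0.0
```

Run:
```python
from h import *
print(env.observe()['time_s']); snap('top','top7',(215,130,355,290),3.7)
```

```text
15.35
```

View pics/top7.png

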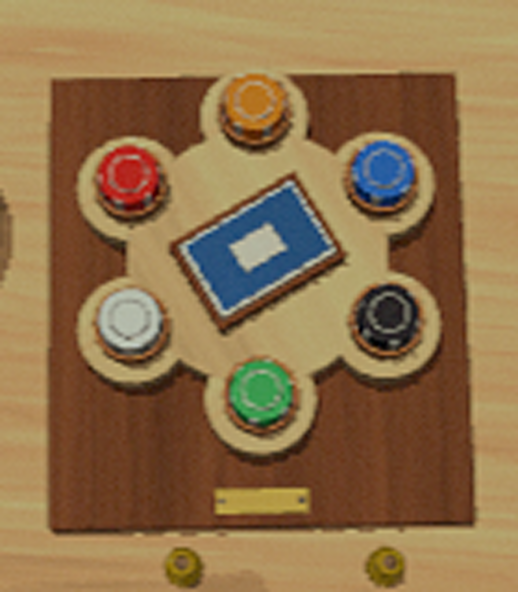

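Run:
```python
from h import *
im=cv2.imread('pics/raw_top7.png')
W=lambda px,z:world('top',[(u/3.7+215,v/3.7+130) for u,v in px],z)[:,:2]
ch=W([(262,392),(131,320),(128,176),(255,101),(384,172),(388,314)],.081)
c=ch.mean(0);z=(ch-c)@[1,1j];k=np.exp(1j*np.radians(60)*np.arange(6))
print('c',c,'green',np.degrees(np.angle((z*k).sum())),np.degrees(np.angle(z*k)).round(1))
B=lambda d:np.degrees(np.arctan2(d[1],d[0]))
for cc in(c,np.array([.6029,.0485])):print('plate',B(W([(262,501)],.019)[0]-cc))
L=W([(261.5,400),(254,108)],.048);print('lobe line',B(L[0]-L[1]))
# edges by sub-pixel colour segmentation
hsv=cv2.cvtColor(im,cv2.COLOR_BGR2HSV)
sub=hsv[255:275,265:305];m=((sub[...,2]>110)&(sub[...,1]>80)&(abs(sub[...,0].astype(int)-25)<8))
v,u=np.nonzero(m);print('plate px',u.mean()+265,v.mean()+255,m.sum()); pw=world('top',[(u.mean()+265.,v.mean()+255.)],.019)[0,:2];print(pw,B(pw-c))
PW=world('top',np.c_[u+265,v+255],.019)[:,:2];w,V=np.linalg.eigh(np.cov(PW.T));print('plate long axis',B(V[:,1]))
C=W([(50,78),(456,73),(474,523),(50,529)],.018);print('sides',B(C[3]-C[0]),B(C[2]-C[1]),'front/back+-90',B(C[3]-C[2]),B(C[0]-C[1]))
```

```text
c [0.60305728 0.04800219] green -175.10350039014966 [-174.9 -174.9 -174.8 -175.2 -175.6 -175.1]
plate -175.26986152208315
plate -175.08391426812253
lobe line -174.97454855913878
plate px 285.75925925925924 266.55555555555554 216
[0.44383877 0.03500901] -175.33465886202134
plate long axis 91.87198613883409
sides -175.0258167051887 -175.5417291543513 front/back+-90 94.46981318516265 94.4773405999924
```

Green stands at −175.1° against about −175.2° for the plate, so it is centred. The pawns and chips look undisturbed.

```bash
python3 -c "
from rig import env
print(env.close_job())"
```

```text
the job is handed in; nothing more can be done
None
```

The green chips now stand at the front, centred behind the brass plate to within about 0.3° as measured from the top camera. The carousel was left at rest with the arm clear of it, and the job is handed in.

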